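# Load the reagent kit and hold its lid at the balance point for the stay

## Task

While the lid of the grey reagent kit case is still folded right back, set the two loose dropper bottles down upright on the floor of its two empty cells, one to a cell, and let go of them. Then take the lid by its steel bar handle, swing it up off its back stop to the point where it balances over its hinge, and finish there still gripping the handle and keeping the lid still, so that I can screw the stay back on; without a stay the lid falls either way, so never let it drop forward onto the bottles. Leave the packed bottles, the specimen cups and the steel stay arm where they are.

Things in the scene. Friction and masses are not known exactly. Their poses are not given: they have to be found in the camera images.
- kit_case: grey plastic case fixed to the bench, deep hinged lid at its rear; base 118 (x) x 185 (y) x 46 mm high, walls and floor 4 mm. Origin: centre of its underside; x from its front wall to its hinge, y to its left, z up. Front half: a row of four 42 x 42 mm cells along y; 3 mm white walls between them end 8 mm below the rim. Rear half: an open tray with a highlighter and a USB stick, fixed in it
- cell_1 (a point): centre of the inner floor (4 mm above the bench) of the leftmost cell (+y end), which already holds a bottle
- cell_2 (a point): centre of the inner floor of the second cell from the left, 45 mm from the first: empty
- cell_3 (a point): centre of the inner floor of the third cell from the left: already holds a bottle
- cell_4 (a point): centre of the inner floor of the rightmost cell (-y end): empty
- kit_lid: the grey lid, 118 x 185 x 54 mm, hollow; origin: middle of the hinge axis; drawn closed its x points to the rear, z up. On its front wall, the only part to take it by: a steel handle, a round bar 10 mm thick, 80 mm long between its bends, parallel to the hinge axis, its middle standing 34 mm off the wall
- lid_angle (a joint): lid angle: 0 closed, grows as it opens up and back, 1.75 at its back stop, where it rests at first, open side to the robot, handle on top. The hinge is almost free. The lid (0.24 to 0.38 kg, skirt 54 mm) balances at 1.05: its top panel leans 30 degrees short of upright towards the case's front, the bar 52 mm ahead of the hinge axis and 147 mm above it. Let go elsewhere, it falls back or shut
- lid_hinge (a point): middle of the hinge axis, at the rear rim of the case, 60 mm behind the case's centre and 47 mm above the bench; the axis lies along the case's y
- lid_bar (a point): middle of the handle's bar, on the bar's axis. With the lid at angle q it lies, seen from the hinge, 153 cos q - 28 sin q mm towards the case's front and 153 sin q + 28 cos q mm up
- loose_bottle_a: small white dropper bottle with a black dropper cap, standing loose on the bench; origin: centre of its underside, z along its axis. The body is a cylinder 33 mm in diameter up to 62 mm, then the cap, 19 mm in diameter up to 78 mm, then a thin tip up to 92 mm. 45 g
- loose_bottle_b: a second such bottle, also loose on the bench; the two are interchangeable
- packed_bottle_1: a bottle of the same shape and size that already stands in cell 1; leave it alone
- packed_bottle_2: a bottle of the same shape and size that already stands in cell 3; leave it alone
- cup: white screw-top specimen cup, 54 mm wide, 70 mm high, standing apart from the four other cups at the left; leave it; origin: centre of its underside
- lid_stay: the lid stay: a flat steel arm, 102 x 16 x 12 mm, with a dark thumbscrew at each end, lying on the bench left of the case; leave it; origin: middle of its underside
Mind the look-alikes: they are no part of the job. What is shaped like the loose_bottle_a but pink is not meant.

How it is judged:
On the way:
1. with the lid still folded back, both loose bottles stand upright on the floor of the two empty cells, one in each, and are let go (((horizontal distance between loose_bottle_a and cell_2 below 0.01 m and z of loose_bottle_a in the frame of cell_2 between -0.004 and 0.006 m and angle between each of loose_bottle_a, loose_bottle_b's own z axis and vertical below 0.12 rad and horizontal distance between loose_bottle_b and cell_4 below 0.01 m and z of loose_bottle_b in the frame of cell_4 between -0.004 and 0.006 m) or (horizontal distance between loose_bottle_a and cell_4 below 0.01 m and z of loose_bottle_a in the frame of cell_4 between -0.004 and 0.006 m and angle between each of loose_bottle_a, loose_bottle_b's own z axis and vertical below 0.12 rad and horizontal distance between loose_bottle_b and cell_2 below 0.01 m and z of loose_bottle_b in the frame of cell_2 between -0.004 and 0.006 m)) and contact force between the fingers and loose_bottle_a below 0.1 N and contact force between the fingers and loose_bottle_b below 0.1 N and horizontal distance between packed_bottle_1 and cell_1 below 0.01 m and z of packed_bottle_1 in the frame of cell_1 between -0.004 and 0.006 m and angle between each of packed_bottle_1, packed_bottle_2's own z axis and vertical below 0.12 rad and horizontal distance between packed_bottle_2 and cell_3 below 0.01 m and z of packed_bottle_2 in the frame of cell_3 between -0.004 and 0.006 m and value of joint lid_angle above 1.6 rad), for 0.2 s.
At the end, for the whole second after the job is handed in: The lid is held still (under 0.05 rad/s) within 0.08 rad of its balance angle of 1.05 rad, the fingers gripping its bar handle with over 2 N; all four bottles stand upright on the floors of their own cells, within 10 mm of the centre, untouched by the fingers (((horizontal distance between loose_bottle_a and cell_2 below 0.01 m and z of loose_bottle_a in the frame of cell_2 between -0.004 and 0.006 m and angle between each of loose_bottle_a, loose_bottle_b's own z axis and vertical below 0.12 rad and horizontal distance between loose_bottle_b and cell_4 below 0.01 m and z of loose_bottle_b in the frame of cell_4 between -0.004 and 0.006 m) or (horizontal distance between loose_bottle_a and cell_4 below 0.01 m and z of loose_bottle_a in the frame of cell_4 between -0.004 and 0.006 m and angle between each of loose_bottle_a, loose_bottle_b's own z axis and vertical below 0.12 rad and horizontal distance between loose_bottle_b and cell_2 below 0.01 m and z of loose_bottle_b in the frame of cell_2 between -0.004 and 0.006 m)) and contact force between the fingers and loose_bottle_a below 0.1 N and contact force between the fingers and loose_bottle_b below 0.1 N and horizontal distance between packed_bottle_1 and cell_1 below 0.01 m and z of packed_bottle_1 in the frame of cell_1 between -0.004 and 0.006 m and angle between each of packed_bottle_1, packed_bottle_2's own z axis and vertical below 0.12 rad and horizontal distance between packed_bottle_2 and cell_3 below 0.01 m and z of packed_bottle_2 in the frame of cell_3 between -0.004 and 0.006 m and value of joint lid_angle between 0.97 and 1.13 rad and velocity of joint lid_angle between -0.05 and 0.05 rad/s and contact force between the fingers and kit_lid above 2 N); the arm keeps its last pose, push and grip.
It fails at once if the lid drops forward onto the bottles (below 0.8 rad) (value of joint lid_angle below 0.8 rad).
It fails at once if a bottle is dropped instead of being set down ((contact force between the fingers and loose_bottle_a below 0.05 N and linear speed of loose_bottle_a above 0.55 m/s) or (contact force between the fingers and loose_bottle_b below 0.05 N and linear speed of loose_bottle_b above 0.55 m/s)).
It fails at once if a packed bottle is knocked out of its cell (distance of any of packed_bottle_1, packed_bottle_2 from where it was at the start of the episode above 0.02 m or angle between any of packed_bottle_1, packed_bottle_2's own z axis and vertical above 0.4 rad).
It fails at once if the specimen cup or the lid stay is disturbed (distance of any of cup, lid_stay from where it was at the start of the episode above 0.02 m).
It also fails if it takes over 64 s, if anything falls off the work surface, if the arm or the gripper's body presses on something with over 40 N, if the wrist force passes 120 N, or if a joint passes its speed limit or range.

## Robot

A 6-joint arm with a two-finger parallel gripper is mounted at the origin on a cart in front of the work surface, level with it; the furniture and walls round the work are solid. World frame = base frame: x ahead of the robot, y to its left, z up, the work surface at z = 0. Lengths are in m, angles in rad, forces in N, time in s.
With the tool pointing down it reaches from about 0.35 to 0.775 m from the base axis. Payload 7.3 kg.
Tool frame: the origin (TCP) lies midway between the tips of the shut fingers; the grasp point (between the pads) lies 19 mm behind it; z points along the fingers, y is the line along which they close (so a half turn about z gives the same grasp; the last joint's range is limited). The gripper opens to 92 mm and grips with 3 to 60 N. Pads are 19 mm wide; open, the fingers measure 130 mm over their backs; the gripper's body (75 mm by 190 mm) begins 47 mm behind the grasp point.
Start: joints at [-1.399, 0.342, 1.524, -0, 1.275, -0.146], TCP at [0.164, -0.499, 0.227] pointing down, gripper open.
Joint ranges: [-2.53, 2.53], [-0.77, 2.02], [0.04, 2.7], [-1, 4.14], [0.28, 2.66], [-3.11, 3.11]. Speed limits (rad/s): [2.57, 2.57, 3.14, 3.14, 3.14, 3.14].

## Interface

Orientations are given as [roll, pitch, yaw] about the fixed x, y, z axes, in that order (R = Rz(yaw) Ry(pitch) Rx(roll)).
In Python, from cell import robot, read_camera, camera_params, nets gives the robot as it stands. The module is installed in compiled form; this text tells all that it offers.
- The arm moves only by the tool step_arm, never from a script. Its argument "steps" is a list of rows, each an object of numbers: "x", "y", "z": the shift along the tool's x, y, z as a fraction of full scale; "rx", "ry", "rz": the turn, a rotation vector about the tool's x, y, z as a fraction of full scale; "claw": the opening, from -1 (shut) to 1 (fully open). In form: [{"x": .., "y": .., "z": .., "rx": .., "ry": .., "rz": .., "claw": ..}, ...]. A call has 1 to 12 rows; each row is the pose to reach, as a shift and turn from the pose commanded when the call began, along the tool's axes at that moment; what a row does not reach only later rows make up. Full scale, the value 1, is 750 mm for a shift and pi/4 rad for a turn. A row lasts 1/12 s, in which the tool goes at most 41.7 mm and 7.16 degrees, less where a joint would pass 70% of its speed; a pose out of reach is approached as far as the arm can. A call with a number of a shift or a turn outside -1 to 1 is refused whole. A call with a gripper value outside its range is refused whole. The fingers move at their own pace and stop on an object; "squeeze" is the grip in N (left out, the last holds). Time passes only in rows, so rows that repeat a pose let the fingers close. It gives the time, the measured TCP pose, the force, the opening and the grip force at its end, in the units of the state.
- robot.observe(): the state, without advancing time (a new reading comes with each control period).
- read_camera(name): name is "scene" or "top" or "wrist"; returns (picture, depth): 400x640x3 uint8, blue, green, red; 400x640 float32, m along the optical axis (not along the pixel's ray), 0 where there is no reading.
- camera_params(name): a dict with "fx", "fy", "cx", "cy" (pixels), "k1" (the pictures are not rectified: a ray, as slopes to the right and down, at radius r is drawn at 1 + k1 r^2 times it, then the intrinsics apply), "R" (3x3) and "t" (3): a world point X has camera coordinates R X + t; the wrist camera has in their place "hand_eye" (4x4, takes a point from camera to tool coordinates, whose origin is the TCP and whose axes are the flange's). Camera axes: x right, y down, z forward; pixel columns grow to the right and rows downward; lengths in m; the calibration is good to about 2 mm. A picture is of the moment at which its call begins: read the wrist's pose just before it. camera_params takes no time and is no camera call.
- robot.hand_in(): hands the job in; it is judged then, once.
Trained networks look in the newest picture that a camera, given by its name, has taken for a name from the list of things; names that differ only in an ending like _2 or _b are one class to them, and where a whole thing is asked for, a point or a joint stands for the part that bears it (a point fixed in the world has none). Each returns a list of dicts, best first, with "conf" (0 to 1); they miss things now and then, are a little off and sometimes report something else, mostly with a low value. They report only what shows in the picture. A call takes as long as a camera call. They do not tell look-alikes from the thing itself.
- nets.masks_of(camera, query): "region" (400x640 bool, what is visible of it) and "box" ([left, top, right, bottom] in pixels, round what is visible of it).
- nets.landmark_of(camera, query): "pixel" ([row, column] in pixels: a listed point, or the origin of a listed thing).
The state is a dict: "time": time; "qpos": joint angles; "qvel": joint speeds; "joint_efforts": joint torques, N m; "tool_pos": TCP position; "tool_rot": TCP orientation; "contact_force": force on the tool from outside, world axes, zero at the start; "torque": the same for the moment, N m; "opening": finger opening in m; "grip_force": force on a finger pad.
Only numpy, scipy, OpenCV 4.12 (cv2) and the standard library are available. Lean on these libraries where they do the work, as an engineer would, in place of code of your own. Each camera call takes 0.05 s, during which the arm holds its last target. There are 200 camera calls.

## Working session

There is one attempt and no reset: what is moved stays moved. The work goes in short steps, Python scripts to look and compute and a tool call to move; the robot and the scene stay as the last step left them, time stands still between calls to the robot, and variables do not carry over. Pictures are saved under pics/ and viewed, at most 10 in all, crops included, and the job is handed in when it is done.

Besides the shell and the picture viewer there is one more tool, called after ">>>" as name(argument=value, ...), one argument or row to a line, values as JSON. step_arm: Moves the arm, as the interface text tells. Its arguments: {"type":"object","properties":{"steps":{"type":"array","items":{"type":"object","properties":{"x":{"type":"number","minimum":-1,"maximum":1},"y":{"type":"number","minimum":-1,"maximum":1},"z":{"type":"number","minimum":-1,"maximum":1},"rx":{"type":"number","minimum":-1,"maximum":1},"ry":{"type":"number","minimum":-1,"maximum":1},"rz":{"type":"number","minimum":-1,"maximum":1},"claw":{"type":"number"}}}},"squeeze":{"type":"number"}},"required":["steps"]}

```bash
mkdir -p pics; cat > h.py <<'E'
import numpy as np, cv2
from cell import robot, read_camera, camera_params, nets
from scipy.spatial.transform import Rotation as Ro
def pose():
    s=robot.observe(); return np.array(s["tool_pos"]), Ro.from_euler("xyz",s["tool_rot"]).as_matrix(), s
def extr(name):
    p=camera_params(name)
    if "R" in p: R=np.array(p["R"]);t=np.array(p["t"]); return p,R.T,-R.T@t
    P,M,_=pose(); H=np.array(p["hand_eye"]); return p,M@H[:3,:3],M@H[:3,3]+P
def rays(p,u,v):
    K=np.array([[p["fx"],0,p["cx"]],[0,p["fy"],p["cy"]],[0,0,1]])
    a=cv2.undistortPoints(np.stack([u,v],-1).reshape(-1,1,2).astype(float),K,np.array([p["k1"],0,0,0,0.]))[:,0]
    return np.c_[a,np.ones(len(a))]
def pts(name,depth,mask):
    p,R,t=extr(name); v,u=np.nonzero(mask&(depth>0)); return (rays(p,u,v)*depth[v,u][:,None])@R.T+t
def px(name,row,col,z):
    p,R,t=extr(name); d=R@rays(p,np.array([col]),np.array([row]))[0]; return t+d*(z-t[2])/d[2]
E
python3 - <<'E'
from h import *
print(robot.observe())
for c in("top","scene"):
    im,d=read_camera(c); cv2.imwrite(f"pics/{c}0.png",im); np.save(f"{c}d.npy",d)
    for q in("loose_bottle_a","kit_case","lid_bar","cup","lid_stay","kit_lid"):
        for m in nets.masks_of(c,q)[:7]:
            P=pts(c,d,m["region"])
            if len(P): print(c,q,round(m["conf"],2),np.round(m["box"]),"med",np.median(P,0).round(3),"lo",np.percentile(P,3,0).round(3),"hi",np.percentile(P,97,0).round(3))
    for q,z in(("cell_1",.004),("cell_2",.004),("cell_3",.004),("cell_4",.004),("lid_hinge",.047),("lid_bar",.195)):
        for m in nets.landmark_of(c,q)[:2]: print(c,q,round(m["conf"],2),np.round(m["pixel"]),px(c,*m["pixel"],z).round(3))
E
```

```text
{'time': 0.0, 'qpos': array([-1.39896541e+00,  3.42720027e-01,  1.52501851e+00, -5.49093932e-06,
        1.27536870e+00, -1.46032582e-01]), 'qvel': array([-8.99145356e-04,  1.95660319e-03,  2.35628683e-03, -1.31582817e-03,
       -9.91569454e-05, -5.55878540e-04]), 'joint_efforts': array([ 1.01067089e-03, -4.31244600e+01, -2.44223624e+01,  7.19759404e-02,
        5.60717296e-02, -1.18731950e-04]), 'tool_pos': array([ 0.16401666, -0.49830177,  0.22604583]), 'tool_rot': array([-3.14009342e+00, -2.15198865e-04,  3.17864939e-01]), 'contact_force': array([-0.33748081,  0.44324877, -0.2398126 ]), 'torque': array([-0.05886063, -0.02523396,  0.03773339]), 'grip_force': 0.0, 'opening': 0.09148327855597224}
top loose_bottle_a 0.74 [204. 236. 220. 249.] med [0.365 0.413 0.054] lo [0.351 0.404 0.012] hi [0.379 0.427 0.084]
top loose_bottle_a 0.67 [236. 211. 252. 226.] med [0.424 0.338 0.054] lo [0.41  0.328 0.011] hi [0.437 0.353 0.085]
top loose_bottle_a 0.44 [229. 157. 248. 169.] med [0.558 0.349 0.053] lo [0.548 0.34  0.007] hi [0.573 0.363 0.086]
top kit_case 0.68 [290.  99. 397. 212.] med [
[... 2312 characters left out ...]
. 342. 188.] med [0.627 0.084 0.094] lo [ 0.575 -0.002  0.041] hi [0.667 0.18  0.189]
scene kit_lid 0.41 [327. 185. 340. 204.] med [0.48  0.108 0.057] lo [0.47  0.09  0.034] hi [0.494 0.117 0.087]
scene cell_1 0.77 [203. 350.] [0.477 0.058 0.004]
scene cell_1 0.73 [214. 320.] [0.502 0.144 0.004]
scene cell_2 0.77 [203. 350.] [0.477 0.058 0.004]
scene cell_2 0.73 [214. 320.] [0.502 0.144 0.004]
scene cell_3 0.77 [203. 350.] [0.477 0.058 0.004]
scene cell_3 0.73 [214. 320.] [0.502 0.144 0.004]
scene cell_4 0.77 [203. 350.] [0.477 0.058 0.004]
scene cell_4 0.73 [214. 320.] [0.502 0.144 0.004]
scene lid_hinge 0.84 [178. 311.] [0.586 0.097 0.047]
scene lid_bar 0.61 [124. 299.] [0.63  0.092 0.195]
```

```bash
python3 - <<'E'
import cv2,numpy as np
a=cv2.imread("pics/top0.png")[90:270,190:470]; b=cv2.imread("pics/scene0.png")[100:340,210:410]
cv2.imwrite("pics/t1.png",cv2.resize(a,None,fx=2.85,fy=2.85,interpolation=2)); cv2.imwrite("pics/s1.png",cv2.resize(b,None,fx=2.5,fy=2.5,interpolation=2))
E
```

```text
(no output)
```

View pics/t1.png

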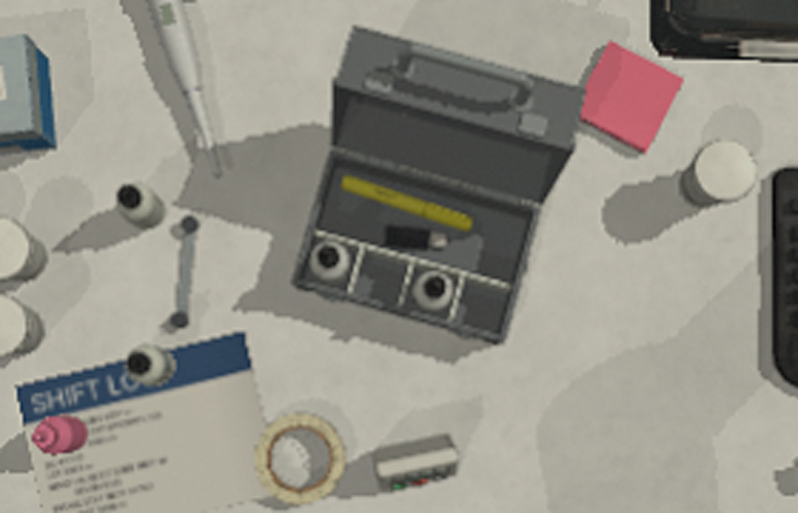

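View pics/s1.png

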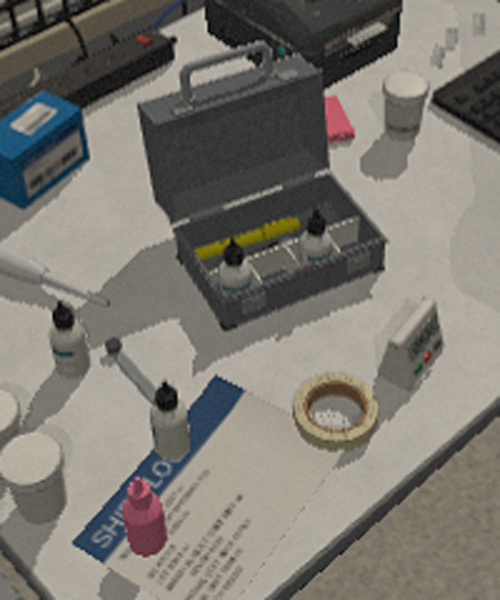

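The top crop shows the case rotated by about -0.25 rad, with packed bottles in cells 1 and 3 at crop (330,255) and (433,290). The loose white bottles are at (140,203) and (150,365), the pink look-alike is at (60,435) and the stay at (185,270). The scene crop agrees, with the handle on top of the folded-back lid.

```bash
python3 - <<'E'
from h import *
print(np.round(camera_params("wrist")["hand_eye"],3), camera_params("wrist")["fx"])
p,R,t=extr("top"); print("top cam",t.round(3),p["fx"])
f=2.85
for n,(c,r),z in(("FL",(295,287),.046),("FR",(502,342),.046),("RR",(540,205),.046),("RL",(330,150),.046),("b1cap",(329,252),.09),("b3cap",(434,286),.09),("barL",(400,58),.192),("barR",(528,92),.192),("cell2",(378,282),.01),("cell4",(485,312),.01)):
    print(n,px("top",90+r/f,190+c/f,z).round(4))
P=np.array([0.5,0.1,0.45]);
E
```

```text
[[ 0.    -0.956 -0.293  0.079]
 [ 1.     0.     0.001  0.   ]
 [-0.001 -0.293  0.956 -0.158]
 [ 0.     0.     0.     1.   ]] 346.33804548770297
top cam [0.393 0.152 0.944] 373.5335280733296
FL [0.4897 0.2188 0.046 ]
FR [0.4439 0.0433 0.046 ]
RR [0.5614 0.0102 0.046 ]
RL [0.6082 0.1902 0.046 ]
b1cap [0.5136 0.1884 0.09  ]
b3cap [0.4864 0.1034 0.09  ]
barL [0.6415 0.1338 0.192 ]
barR [0.6169 0.0411 0.192 ]
cell2 [0.4984 0.1483 0.01  ]
cell4 [0.4723 0.0538 0.01  ]
```

>>> step_arm(
  steps=[
    {"x": 0.743, "y": -0.671, "z": -0.059, "rz": -1},
    {"x": 0.743, "y": -0.671, "z": -0.059, "rz": -1},
    {"x": 0.743, "y": -0.671, "z": -0.059, "rz": -1},
    {"x": 0.743, "y": -0.671, "z": -0.059, "rz": -1},
    {"x": 0.743, "y": -0.671, "z": -0.059, "rz": -1},
    {"x": 0.743, "y": -0.671, "z": -0.059, "rz": -1},
    {"x": 0.743, "y": -0.671, "z": -0.059, "rz": -1},
    {"x": 0.743, "y": -0.671, "z": -0.059, "rz": -1},
    {"x": 0.743, "y": -0.671, "z": -0.059, "rz": -1},
    {"x": 0.743, "y": -0.671, "z": -0.059, "rz": -1},
    {"x": 0.743, "y": -0.671, "z": -0.059, "rz": -1},
    {"x": 0.743, "y": -0.671, "z": -0.059, "rz": -1},
  ],
)

```text
$.steps[0]: bad value
```

```bash
cat >> h.py <<'E'
def go(P,rpy):
    "print the row (fractions) that takes the tool to TCP P, orientation rpy"
    p,M,s=pose(); d=M.T@(np.array(P)-p)/.75; r=Ro.from_matrix(M.T@Ro.from_euler("xyz",rpy).as_matrix()).as_rotvec()/(np.pi/4)
    print("row xyz",d.round(4),"r",r.round(3),"dist rows",(np.linalg.norm(d)*.75/.0417).round(1),(np.linalg.norm(r)*45/7.16).round(1))
def st():
    s=robot.observe(); print("t",round(s["time"],2),"pos",np.round(s["tool_pos"],4),"rpy",np.round(s["tool_rot"],4),"F",np.round(s["contact_force"],1),"open",round(s["opening"],4),"grip",round(s["grip_force"],1),"q",np.round(s["qpos"],2))
E
python3 -c "
from h import *
st(); go([.536,.154,.27],[np.pi,0,1.315])"
```

```text
t 1.3 pos [ 0.1641 -0.4987  0.2268] rpy [ 3.1415 -0.      0.3178] F [ 0.7  0.  -0.9] open 0.0918 grip 0.0 q [-1.4   0.34  1.52  0.    1.28 -0.15]
row xyz [ 0.743  -0.6718 -0.0577] r [ 0.    0.   -1.27] dist rows 18.0 8.0
```

>>> step_arm(
  steps=[
    {"x": 0.743, "y": -0.671, "z": -0.059, "rx": 0, "ry": 0, "rz": -1, "claw": 1},
    {"x": 0.743, "y": -0.671, "z": -0.059, "rx": 0, "ry": 0, "rz": -1, "claw": 1},
    {"x": 0.743, "y": -0.671, "z": -0.059, "rx": 0, "ry": 0, "rz": -1, "claw": 1},
    {"x": 0.743, "y": -0.671, "z": -0.059, "rx": 0, "ry": 0, "rz": -1, "claw": 1},
    {"x": 0.743, "y": -0.671, "z": -0.059, "rx": 0, "ry": 0, "rz": -1, "claw": 1},
    {"x": 0.743, "y": -0.671, "z": -0.059, "rx": 0, "ry": 0, "rz": -1, "claw": 1},
    {"x": 0.743, "y": -0.671, "z": -0.059, "rx": 0, "ry": 0, "rz": -1, "claw": 1},
    {"x": 0.743, "y": -0.671, "z": -0.059, "rx": 0, "ry": 0, "rz": -1, "claw": 1},
    {"x": 0.743, "y": -0.671, "z": -0.059, "rx": 0, "ry": 0, "rz": -1, "claw": 1},
    {"x": 0.743, "y": -0.671, "z": -0.059, "rx": 0, "ry": 0, "rz": -1, "claw": 1},
    {"x": 0.743, "y": -0.671, "z": -0.059, "rx": 0, "ry": 0, "rz": -1, "claw": 1},
    {"x": 0.743, "y": -0.671, "z": -0.059, "rx": 0, "ry": 0, "rz": -1, "claw": 1},
  ],
)

```text
time: 2.3
tool_pos: [0.412, -0.0631, 0.2566]
tool_rot: [3.14, 0.0, 1.103]
contact_force: [0.7, -1.4, -0.0]
opening: 0.0916
grip_force: 0.0
```

```bash
python3 -c "
from h import *
st(); go([.536,.154,.27],[np.pi,0,1.315])"
```

```text
t 2.3 pos [ 0.412  -0.0631  0.2566] rpy [3.1405 0.     1.1032] F [ 0.7 -1.4 -0. ] open 0.0916 grip 0.0 q [-0.34  0.12  1.74 -0.    1.29  0.13]
row xyz [ 0.3329  0.0171 -0.0178] r [ 0.001  0.    -0.27 ] dist rows 6.0 1.7
```

>>> step_arm(
  steps=[
    {"x": 0.333, "y": 0.017, "z": -0.018, "rx": 0, "ry": 0, "rz": -0.27, "claw": 1},
    {"x": 0.333, "y": 0.017, "z": -0.018, "rx": 0, "ry": 0, "rz": -0.27, "claw": 1},
    {"x": 0.333, "y": 0.017, "z": -0.018, "rx": 0, "ry": 0, "rz": -0.27, "claw": 1},
    {"x": 0.333, "y": 0.017, "z": -0.018, "rx": 0, "ry": 0, "rz": -0.27, "claw": 1},
    {"x": 0.333, "y": 0.017, "z": -0.018, "rx": 0, "ry": 0, "rz": -0.27, "claw": 1},
    {"x": 0.333, "y": 0.017, "z": -0.018, "rx": 0, "ry": 0, "rz": -0.27, "claw": 1},
    {"x": 0.333, "y": 0.017, "z": -0.018, "rx": 0, "ry": 0, "rz": -0.27, "claw": 1},
    {"x": 0.333, "y": 0.017, "z": -0.018, "rx": 0, "ry": 0, "rz": -0.27, "claw": 1},
  ],
)

```text
time: 2.97
tool_pos: [0.5356, 0.1538, 0.2688]
tool_rot: [-3.141, 0.001, 1.319]
contact_force: [-0.4, -0.3, 0.5]
opening: 0.0919
grip_force: 0.0
```

```bash
python3 - <<'E'
from h import *
st()
p,R,t=extr("wrist"); im,d=read_camera("wrist"); cv2.imwrite("pics/w1.png",im); np.savez("w1.npz",im=im,d=d,R=R,t=t)
for q,z in(("cell_1",.004),("lid_hinge",.047),("loose_bottle_a",0)):
    for m in nets.landmark_of("wrist",q)[:4]: print(q,round(m["conf"],2),np.round(m["pixel"]),px("wrist",*m["pixel"],z).round(4))
# packed bottles: cap points
P=pts("wrist",d,d>0); 
for m in nets.masks_of("wrist","loose_bottle_a")[:5]:
    Q=pts("wrist",d,m["region"]); print(round(m["conf"],2),m["box"]); 
    for a,b in((.06,.069),(.078,.084),(.086,.1)):
        k=Q[(Q[:,2]>a)&(Q[:,2]<b)]; 
        if len(k): print("  ",a,len(k),k.mean(0).round(4),(k.min(0)).round(4),k.max(0).round(4))
# rim points
c=np.array([.526,.1156]); y=-.255; X=np.array([np.cos(y),np.sin(y)]);Y=np.array([-X[1],X[0]])
L=np.c_[(P[:,:2]-c)@X,(P[:,:2]-c)@Y,P[:,2]]
k=L[(abs(L[:,2]-.046)<.003)&(abs(L[:,0])<.08)&(abs(L[:,1])<.12)]
f=k[(k[:,0]<-.04)&(abs(k[:,1])<.075)]; print("front",len(f),np.polyfit(f[:,1],f[:,0],1),np.percentile(f[:,0],[2,50,98]).round(4), np.median(f[:,2]))
for s in(1,-1):
    f=k[(s*k[:,1]>.08)&(abs(k[:,0])<.045)]; print("side",s,len(f),np.polyfit(f[:,0],f[:,1],1) if len(f)>5 else 0,np.percentile(f[:,1],[2,50,98]).round(4) if len(f) else 0)
E
```

```text
t 2.97 pos [0.5356 0.1538 0.2688] rpy [-3.1406e+00  6.0000e-04  1.3187e+00] F [-0.4 -0.3  0.5] open 0.0919 grip 0.0 q [ 0.14  0.37  1.36 -0.    1.41  0.39]
cell_1 0.81 [174. 295.] [0.4988 0.1415 0.004 ]
cell_1 0.74 [239. 293.] [0.4727 0.057  0.004 ]
cell_1 0.71 [134. 296.] [0.5139 0.1887 0.004 ]
cell_1 0.7 [209. 296.] [0.4883 0.0968 0.004 ]
lid_hinge 0.83 [204. 378.] [0.5878 0.0913 0.047 ]
loose_bottle_a 0.89 [ 22. 188.] [0.4289 0.3432 0.    ]
0.91 [146.9, 0.0, 201.0, 42.2]
   0.06 45 [0.4297 0.3367 0.0653] [0.4195 0.3324 0.06  ] [0.4346 0.3457 0.069 ]
   0.078 236 [0.426  0.3398 0.0798] [0.4162 0.3318 0.078 ] [0.4335 0.3501 0.0837]
   0.086 56 [0.4256 0.3403 0.091 ] [0.4219 0.3381 0.0867] [0.4281 0.3437 0.0952]
front 668 [ 0.01647725 -0.05525905] [-0.0592 -0.0552 -0.0518] 0.046591468906000494
side 1 488 [-0.01605388  0.08778591] [0.0841 0.0876 0.0906]
side -1 347 [-0.02146826 -0.09321713] [-0.0973 -0.0928 -0.0907]
```

View pics/w1.png

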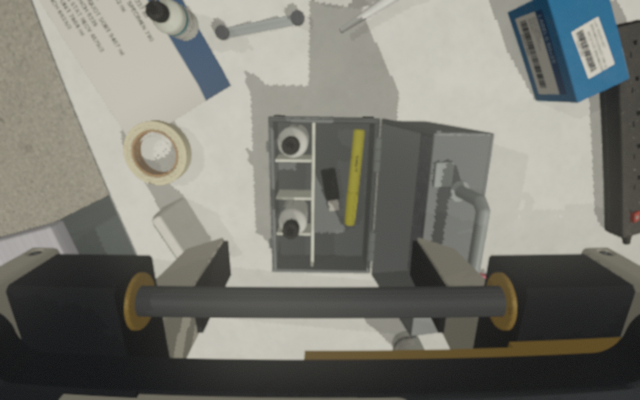

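The wrist picture shows the case from above: cell 1 at (293,140), cell 2 empty at (295,175), cell 3 at (293,215), cell 4 at (293,245), bar around (480,200). Rim fitting gives case centre (0.527, 0.1126), yaw -0.2725.

```bash
python3 -c "
from h import *
go([.50,.385,.25],[np.pi,0,1.30])"
```

```text
row xyz [ 0.2902 -0.1246  0.0265] r [0.    0.    0.017] dist rows 5.7 0.1
```

>>> step_arm(
  steps=[
    {"x": 0.29, "y": -0.124, "z": 0.026, "rx": 0, "ry": 0, "rz": 0.017, "claw": 0.6},
    {"x": 0.29, "y": -0.124, "z": 0.026, "rx": 0, "ry": 0, "rz": 0.017, "claw": 0.6},
    {"x": 0.29, "y": -0.124, "z": 0.026, "rx": 0, "ry": 0, "rz": 0.017, "claw": 0.6},
    {"x": 0.29, "y": -0.124, "z": 0.026, "rx": 0, "ry": 0, "rz": 0.017, "claw": 0.6},
    {"x": 0.29, "y": -0.124, "z": 0.026, "rx": 0, "ry": 0, "rz": 0.017, "claw": 0.6},
    {"x": 0.29, "y": -0.124, "z": 0.026, "rx": 0, "ry": 0, "rz": 0.017, "claw": 0.6},
    {"x": 0.29, "y": -0.124, "z": 0.026, "rx": 0, "ry": 0, "rz": 0.017, "claw": 0.6},
    {"x": 0.29, "y": -0.124, "z": 0.026, "rx": 0, "ry": 0, "rz": 0.017, "claw": 0.6},
  ],
)

```text
time: 3.88
tool_pos: [0.4999, 0.3862, 0.2498]
tool_rot: [-3.141, 0.001, 1.303]
contact_force: [0.5, -0.1, 0.5]
opening: 0.0733
grip_force: 0.0
```

```bash
cat > b.py <<'E'
from h import *
from scipy.optimize import least_squares
def bottles():
    im,d=read_camera("wrist")
    for m in nets.landmark_of("wrist","loose_bottle_a")[:5]: print("lm",round(m["conf"],2),np.round(m["pixel"]),px("wrist",*m["pixel"],0).round(4))
    for m in nets.masks_of("wrist","loose_bottle_a")[:5]:
        Q=pts("wrist",d,m["region"]); print(round(m["conf"],2),np.round(m["box"]),im[m["region"]].mean(0).round())
        tip=Q[(Q[:,2]>.083)&(Q[:,2]<.1)]; print("  tip",len(tip),tip.mean(0).round(4) if len(tip) else 0)
        for a,b,r in((.005,.055,.0165),(.064,.076,.0095)):
            k=Q[(Q[:,2]>a)&(Q[:,2]<b),:2]
            if len(k)>30:
                f=least_squares(lambda c:np.hypot(*(k-c).T)-r,np.median(k,0)+[0,-.005],loss="soft_l1",f_scale=.002); print("  fit",r,len(k),f.x.round(4),round(f.cost,6))
    return im,d
E
python3 - <<'E'
from b import *
st(); im,d=bottles(); cv2.imwrite("pics/w2.png",im)
E
```

```text
t 3.88 pos [0.4999 0.3862 0.2498] rpy [-3.1415e+00  7.0000e-04  1.3034e+00] F [ 0.5 -0.1  0.5] open 0.0733 grip 0.0 q [ 0.54  0.53  1.16 -0.    1.45  0.8 ]
lm 0.98 [163. 205.] [0.3667 0.4204 0.    ]
lm 0.77 [208. 275.] [0.4307 0.3438 0.    ]
lm 0.72 [176. 373.] [0.5574 0.3511 0.    ]
0.82 [253. 195. 284. 243.] [103. 112. 112.]
  tip 44 [0.4265 0.3434 0.0891]
  fit 0.0165 563 [0.4254 0.3413] 0.000491
  fit 0.0095 73 [0.425  0.3414] 2e-06
0.8 [364. 160. 399. 203.] [102. 112. 112.]
  tip 56 [0.563  0.3544 0.089 ]
  fit 0.0165 507 [0.5639 0.3526] 0.000535
  fit 0.0095 56 [0.5636 0.3527] 2e-06
0.59 [170. 151. 218. 193.] [110. 104. 150.]
  tip 61 [0.3667 0.4182 0.0887]
  fit 0.0165 673 [0.3647 0.4178] 0.000546
  fit 0.0095 91 [0.3651 0.4175] 4e-06
```

View pics/w2.png

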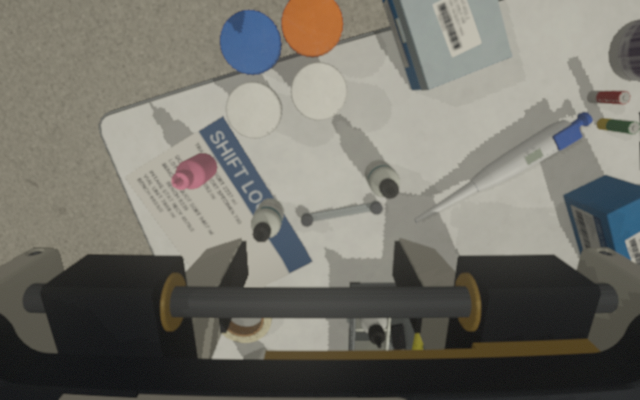

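The wrist picture shows bottle B at (380,180), bottle A at (265,222) and the pink one at (192,172). The stay lies between, at (340,212), and the cups are well clear.

```bash
python3 -c "
from h import *
go([.5637,.353,.13],[np.pi,0,1.30]);go([.5637,.353,.047],[np.pi,0,1.30])"
```

```text
row xyz [-0.0177  0.0916  0.1608] r [ 0.001  0.    -0.   ] dist rows 3.3 0.0
row xyz [-0.0177  0.0915  0.2715] r [ 0.001  0.    -0.   ] dist rows 5.2 0.0
```

>>> step_arm(
  squeeze=15,
  steps=[
    {"x": -0.018, "y": 0.0915, "z": 0.15, "rx": 0, "ry": 0, "rz": 0, "claw": 0.5},
    {"x": -0.018, "y": 0.0915, "z": 0.15, "rx": 0, "ry": 0, "rz": 0, "claw": 0.5},
    {"x": -0.018, "y": 0.0915, "z": 0.15, "rx": 0, "ry": 0, "rz": 0, "claw": 0.5},
    {"x": -0.018, "y": 0.0915, "z": 0.15, "rx": 0, "ry": 0, "rz": 0, "claw": 0.5},
    {"x": -0.018, "y": 0.0915, "z": 0.19, "rx": 0, "ry": 0, "rz": 0, "claw": 0.5},
    {"x": -0.018, "y": 0.0915, "z": 0.23, "rx": 0, "ry": 0, "rz": 0, "claw": 0.5},
    {"x": -0.018, "y": 0.0915, "z": 0.26, "rx": 0, "ry": 0, "rz": 0, "claw": 0.5},
    {"x": -0.018, "y": 0.0915, "z": 0.2715, "rx": 0, "ry": 0, "rz": 0, "claw": 0.5},
    {"x": -0.018, "y": 0.0915, "z": 0.2715, "rx": 0, "ry": 0, "rz": 0, "claw": 0.3},
    {"x": -0.018, "y": 0.0915, "z": 0.2715, "rx": 0, "ry": 0, "rz": 0, "claw": 0},
    {"x": -0.018, "y": 0.0915, "z": 0.2715, "rx": 0, "ry": 0, "rz": 0, "claw": -0.6},
    {"x": -0.018, "y": 0.0915, "z": 0.2715, "rx": 0, "ry": 0, "rz": 0, "claw": -0.6},
  ],
)

```text
time: 5.03
tool_pos: [0.5641, 0.3552, 0.0489]
tool_rot: [3.139, -0.002, 1.302]
contact_force: [-0.0, 0.3, 0.3]
opening: 0.0466
grip_force: 0.0
```

>>> step_arm(
  steps=[
    {"x": 0, "y": 0, "z": 0, "rx": 0, "ry": 0, "rz": 0, "claw": -0.6},
    {"x": 0, "y": 0, "z": 0, "rx": 0, "ry": 0, "rz": 0, "claw": -0.6},
    {"x": 0, "y": 0, "z": 0, "rx": 0, "ry": 0, "rz": 0, "claw": -0.6},
  ],
)

```text
time: 5.28
tool_pos: [0.5634, 0.355, 0.0475]
tool_rot: [3.14, -0.001, 1.302]
contact_force: [-1.0, 0.6, 4.8]
opening: 0.0326
grip_force: 15.0
```

```bash
python3 -c "
from h import *
st();p=pose()[0];go([p[0],p[1],.175],[np.pi,0,1.30]);go([.5003,.1434,.175],[np.pi,0,1.2983]);go([.5003,.1434,.052],[np.pi,0,1.2983])"
```

```text
t 5.28 pos [0.5634 0.355  0.0475] rpy [ 3.1404e+00 -1.0000e-03  1.3020e+00] F [-1.   0.6  4.8] open 0.0326 grip 15.0 q [ 0.45  0.76  1.31 -0.    1.07  0.72]
row xyz [ 0.0002  0.0002 -0.17  ] r [ 0.002 -0.001  0.003] dist rows 3.1 0.0
row xyz [-0.2942 -0.0059 -0.1703] r [ 0.002 -0.001  0.005] dist rows 6.1 0.0
row xyz [-0.2944 -0.0061 -0.0063] r [ 0.002 -0.001  0.005] dist rows 5.3 0.0
```

>>> step_arm(
  steps=[
    {"x": 0, "y": 0, "z": -0.04, "rx": 0, "ry": 0, "rz": 0, "claw": -0.6},
    {"x": 0, "y": 0, "z": -0.09, "rx": 0, "ry": 0, "rz": 0, "claw": -0.6},
    {"x": 0, "y": 0, "z": -0.14, "rx": 0, "ry": 0, "rz": 0, "claw": -0.6},
    {"x": -0.02, "y": 0, "z": -0.17, "rx": 0, "ry": 0, "rz": 0.005, "claw": -0.6},
    {"x": -0.06, "y": -0.006, "z": -0.17, "rx": 0, "ry": 0, "rz": 0.005, "claw": -0.6},
    {"x": -0.11, "y": -0.006, "z": -0.17, "rx": 0, "ry": 0, "rz": 0.005, "claw": -0.6},
    {"x": -0.16, "y": -0.006, "z": -0.17, "rx": 0, "ry": 0, "rz": 0.005, "claw": -0.6},
    {"x": -0.21, "y": -0.006, "z": -0.17, "rx": 0, "ry": 0, "rz": 0.005, "claw": -0.6},
    {"x": -0.255, "y": -0.006, "z": -0.17, "rx": 0, "ry": 0, "rz": 0.005, "claw": -0.6},
    {"x": -0.285, "y": -0.006, "z": -0.17, "rx": 0, "ry": 0, "rz": 0.005, "claw": -0.6},
    {"x": -0.293, "y": -0.006, "z": -0.17, "rx": 0, "ry": 0, "rz": 0.005, "claw": -0.6},
    {"x": -0.293, "y": -0.006, "z": -0.17, "rx": 0, "ry": 0, "rz": 0.005, "claw": -0.6},
  ],
)

```text
time: 6.28
tool_pos: [0.5002, 0.1429, 0.1744]
tool_rot: [3.141, -0.0, 1.296]
contact_force: [0.5, 1.7, -0.3]
opening: 0.0325
grip_force: 15.0
```

>>> step_arm(
  steps=[
    {"x": 0, "y": 0, "z": 0, "rx": 0, "ry": 0, "rz": 0, "claw": -0.6},
    {"x": 0, "y": 0, "z": 0, "rx": 0, "ry": 0, "rz": 0, "claw": -0.6},
  ],
)

```text
time: 6.45
tool_pos: [0.5007, 0.1452, 0.174]
tool_rot: [3.141, -0.001, 1.299]
contact_force: [0.1, 0.2, -0.0]
opening: 0.0322
grip_force: 15.0
```

```bash
python3 - <<'E'
from h import *
st();go([.5003,.1444,.0515],[np.pi,0,1.2983])
im,d=read_camera("wrist"); cv2.imwrite("pics/w3.png",im)
P=pts("wrist",d,d>0)
c=np.array([.527,.1126]); y=-.2725; X=np.array([np.cos(y),np.sin(y)]);Y=np.array([-X[1],X[0]])
L=np.c_[(P[:,:2]-c)@X,(P[:,:2]-c)@Y,P[:,2]]
k=L[(abs(L[:,2]-.046)<.004)&(abs(L[:,0])<.08)&(abs(L[:,1])<.12)]
f=k[(k[:,0]<-.045)&(abs(k[:,1])<.075)]; print("front",len(f),np.polyfit(f[:,1],f[:,0],1) if len(f)>9 else 0)
for s in(1,-1):
    f=k[(s*k[:,1]>.08)&(abs(k[:,0])<.045)]; print("side",s,len(f),np.polyfit(f[:,0],f[:,1],1) if len(f)>9 else 0)
E
```

```text
t 6.45 pos [0.5007 0.1452 0.174 ] rpy [ 3.1412e+00 -5.0000e-04  1.2988e+00] F [ 0.1  0.2 -0. ] open 0.0322 grip 15.0 q [0.13 0.38 1.62 0.   1.14 0.41]
row xyz [-0.0012 -0.0002  0.1634] r [ 0.    -0.001  0.001] dist rows 2.9 0.0
front 722 [ 0.00107413 -0.05800543]
side 1 895 [0.01255721 0.09380421]
side -1 0 0
```

View pics/w3.png

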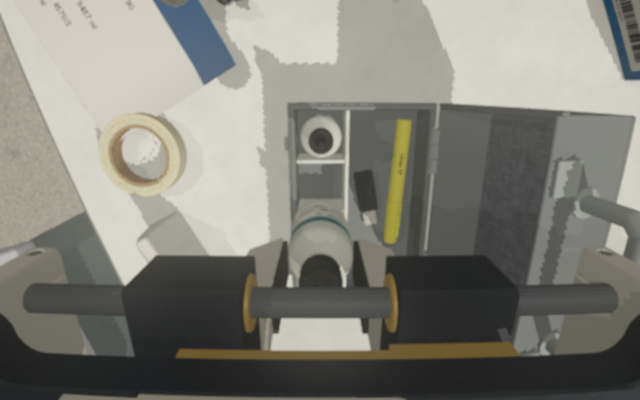

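The wrist picture shows the held bottle at (320,240) over cell 2, and the divider between cells 1 and 2 at row 158. I'll measure the bottle against the divider before going down.

```bash
python3 - <<'E'
from h import *
from scipy.optimize import least_squares
p,M,s=pose()
im,d=read_camera("wrist"); P=pts("wrist",d,np.ones(d.shape,bool)); m=d>0; C=im[m].astype(int)
c=np.array([.527,.1126]); y=-.2725; X=np.array([np.cos(y),np.sin(y)]);Y=np.array([-X[1],X[0]])
L=np.c_[(P[:,:2]-c)@X,(P[:,:2]-c)@Y,P[:,2]]
w=(C.min(1)>110)&(abs(L[:,2]-.038)<.004)
k=L[w&(abs(L[:,1]-.045)<.008)&(L[:,0]>-.05)&(L[:,0]<-.018)]; print("div12",len(k),k.mean(0).round(4),k.min(0).round(4),k.max(0).round(4))
k=L[w&(abs(L[:,0]+.0115)<.008)&(L[:,1]>.03)&(L[:,1]<.08)]; print("divx",len(k),k.mean(0).round(4),k.min(0).round(4),k.max(0).round(4))
u,v=np.meshgrid(range(640),range(400)); u=u[m];v=v[m]
k=(v>195)&(v<262)&(abs(u-320)<35)&(L[:,2]>.125)&(L[:,2]<.185)
q=L[k,:2]; f=least_squares(lambda a:np.hypot(*(q-a).T)-.0165,np.median(q,0)-[0,.012],loss="soft_l1",f_scale=.001)
print("held",k.sum(),f.x.round(4),f.cost,"TCP local",((p[:2]-c)@X).round(4),((p[:2]-c)@Y).round(4), L[k].min(0).round(3),L[k].max(0).round(3))
k=(L[:,2]>.064)&(L[:,2]<.078)&(np.hypot(L[:,0]+.034,L[:,1]-.0675)<.025)
q=L[k,:2]; f=least_squares(lambda a:np.hypot(*(q-a).T)-.0095,np.median(q,0),loss="soft_l1",f_scale=.001); print("packed1 cap",k.sum(),f.x.round(4))
E
```

```text
div12 155 [-0.0339  0.0468  0.0379] [-0.0495  0.0451  0.034 ] [-0.0184  0.0484  0.0406]
divx 243 [-0.0125  0.0536  0.038 ] [-0.0193  0.0302  0.0341] [-0.01    0.0794  0.0401]
held 3188 [-0.0347  0.0235] 0.004539024959903158 TCP local -0.0343 0.0244 [-0.052  0.023  0.126] [-0.018  0.042  0.185]
packed1 cap 30 [-0.0339  0.0689]
```

>>> step_arm(
  steps=[
    {"x": 0.0007, "y": -0.0005, "z": 0.04, "rx": 0, "ry": 0, "rz": 0, "claw": -0.6},
    {"x": 0.0007, "y": -0.0005, "z": 0.075, "rx": 0, "ry": 0, "rz": 0, "claw": -0.6},
    {"x": 0.0007, "y": -0.0005, "z": 0.1, "rx": 0, "ry": 0, "rz": 0, "claw": -0.6},
    {"x": 0.0007, "y": -0.0005, "z": 0.12, "rx": 0, "ry": 0, "rz": 0, "claw": -0.6},
    {"x": 0.0007, "y": -0.0005, "z": 0.135, "rx": 0, "ry": 0, "rz": 0, "claw": -0.6},
    {"x": 0.0007, "y": -0.0005, "z": 0.147, "rx": 0, "ry": 0, "rz": 0, "claw": -0.6},
    {"x": 0.0007, "y": -0.0005, "z": 0.155, "rx": 0, "ry": 0, "rz": 0, "claw": -0.6},
    {"x": 0.0007, "y": -0.0005, "z": 0.16, "rx": 0, "ry": 0, "rz": 0, "claw": -0.6},
    {"x": 0.0007, "y": -0.0005, "z": 0.1625, "rx": 0, "ry": 0, "rz": 0, "claw": -0.6},
    {"x": 0.0007, "y": -0.0005, "z": 0.1625, "rx": 0, "ry": 0, "rz": 0, "claw": -0.6},
  ],
)

```text
time: 7.38
tool_pos: [0.5002, 0.1448, 0.0521]
tool_rot: [3.141, 0.0, 1.298]
contact_force: [-0.3, 0.1, -0.7]
opening: 0.0323
grip_force: 15.0
```

```bash
python3 -c "
from h import *
st()"
```

```text
t 7.38 pos [0.5002 0.1448 0.0521] rpy [3.1413 0.     1.2983] F [-0.3  0.1 -0.7] open 0.0323 grip 15.0 q [ 0.13  0.54  1.75 -0.    0.85  0.41]
```

>>> step_arm(
  steps=[
    {"x": 0, "y": 0, "z": 0.001, "rx": 0, "ry": 0, "rz": 0, "claw": -0.6},
    {"x": 0, "y": 0, "z": 0.001, "rx": 0, "ry": 0, "rz": 0, "claw": -0.6},
    {"x": 0, "y": 0, "z": 0.001, "rx": 0, "ry": 0, "rz": 0, "claw": -0.2},
    {"x": 0, "y": 0, "z": 0.001, "rx": 0, "ry": 0, "rz": 0, "claw": 0},
    {"x": 0, "y": 0, "z": 0.001, "rx": 0, "ry": 0, "rz": 0, "claw": 0.2},
    {"x": 0, "y": 0, "z": 0.001, "rx": 0, "ry": 0, "rz": 0, "claw": 0.2},
    {"x": 0, "y": 0, "z": -0.02, "rx": 0, "ry": 0, "rz": 0, "claw": 0.2},
    {"x": 0, "y": 0, "z": -0.06, "rx": 0, "ry": 0, "rz": 0, "claw": 0.2},
    {"x": 0, "y": 0, "z": -0.11, "rx": 0, "ry": 0, "rz": 0, "claw": 0.4},
    {"x": 0, "y": 0, "z": -0.16, "rx": 0, "ry": 0, "rz": 0, "claw": 0.5},
    {"x": 0, "y": 0, "z": -0.2, "rx": 0, "ry": 0, "rz": 0, "claw": 0.5},
    {"x": 0, "y": 0, "z": -0.2, "rx": 0, "ry": 0, "rz": 0, "claw": 0.5},
  ],
)

```text
time: 8.38
tool_pos: [0.5031, 0.1452, 0.2087]
tool_rot: [3.131, -0.005, 1.298]
contact_force: [0.6, -0.2, 0.7]
opening: 0.0687
grip_force: 0.0
```

```bash
python3 -c "
from h import *
st();go([.4255,.342,.15],[np.pi,0,1.30]);go([.4255,.342,.047],[np.pi,0,1.30])"
```

```text
t 8.38 pos [0.5031 0.1452 0.2087] rpy [ 3.1305 -0.0047  1.2981] F [ 0.6 -0.2  0.7] open 0.0687 grip 0.0 q [ 0.13  0.35  1.57 -0.    1.21  0.41]
row xyz [ 0.2245 -0.1712  0.0775] r [ 0.014 -0.006 -0.002] dist rows 5.3 0.1
row xyz [ 0.2239 -0.1727  0.2148] r [ 0.014 -0.006 -0.002] dist rows 6.4 0.1
```

>>> step_arm(
  steps=[
    {"x": 0.2265, "y": -0.167, "z": 0, "rx": 0, "ry": 0, "rz": 0, "claw": 0.5},
    {"x": 0.2265, "y": -0.167, "z": 0, "rx": 0, "ry": 0, "rz": 0, "claw": 0.5},
    {"x": 0.2265, "y": -0.167, "z": 0, "rx": 0, "ry": 0, "rz": 0, "claw": 0.5},
    {"x": 0.2265, "y": -0.167, "z": 0.03, "rx": 0, "ry": 0, "rz": 0, "claw": 0.5},
    {"x": 0.2265, "y": -0.167, "z": 0.06, "rx": 0, "ry": 0, "rz": 0, "claw": 0.5},
    {"x": 0.2265, "y": -0.167, "z": 0.06, "rx": 0, "ry": 0, "rz": 0, "claw": 0.5},
    {"x": 0.2265, "y": -0.167, "z": 0.06, "rx": 0, "ry": 0, "rz": 0, "claw": 0.5},
    {"x": 0.2265, "y": -0.167, "z": 0.06, "rx": 0, "ry": 0, "rz": 0, "claw": 0.5},
    {"x": 0.2265, "y": -0.167, "z": 0.06, "rx": 0, "ry": 0, "rz": 0, "claw": 0.5},
    {"x": 0.2265, "y": -0.167, "z": 0.06, "rx": 0, "ry": 0, "rz": 0, "claw": 0.5},
  ],
)

```text
time: 9.22
tool_pos: [0.4263, 0.341, 0.158]
tool_rot: [3.14, -0.001, 1.296]
contact_force: [0.7, -0.7, -0.1]
opening: 0.0689
grip_force: 0.0
```

```bash
python3 -c "
from h import *
st();go([.4255,.342,.047],[np.pi,0,1.30])"
```

```text
t 9.22 pos [0.4263 0.341  0.158 ] rpy [ 3.1403e+00 -8.0000e-04  1.2962e+00] F [ 0.7 -0.7 -0.1] open 0.0689 grip 0.0 q [ 0.53  0.44  1.57 -0.    1.13  0.81]
row xyz [ 0.0009 -0.0016  0.1479] r [ 0.002 -0.001 -0.005] dist rows 2.7 0.0
```

>>> step_arm(
  steps=[
    {"x": 0, "y": -0.001, "z": 0.04, "rx": 0, "ry": 0, "rz": 0, "claw": 0.5},
    {"x": 0, "y": -0.001, "z": 0.08, "rx": 0, "ry": 0, "rz": 0, "claw": 0.5},
    {"x": 0, "y": -0.001, "z": 0.12, "rx": 0, "ry": 0, "rz": 0, "claw": 0.5},
    {"x": 0, "y": -0.001, "z": 0.145, "rx": 0, "ry": 0, "rz": 0, "claw": 0.5},
    {"x": 0, "y": -0.001, "z": 0.145, "rx": 0, "ry": 0, "rz": 0, "claw": 0.5},
    {"x": 0, "y": -0.001, "z": 0.145, "rx": 0, "ry": 0, "rz": 0, "claw": 0.3},
    {"x": 0, "y": -0.001, "z": 0.145, "rx": 0, "ry": 0, "rz": 0, "claw": 0},
    {"x": 0, "y": -0.001, "z": 0.145, "rx": 0, "ry": 0, "rz": 0, "claw": -0.6},
    {"x": 0, "y": -0.001, "z": 0.145, "rx": 0, "ry": 0, "rz": 0, "claw": -0.6},
    {"x": 0, "y": -0.001, "z": 0.145, "rx": 0, "ry": 0, "rz": 0, "claw": -0.6},
    {"x": 0, "y": -0.001, "z": 0.145, "rx": 0, "ry": 0, "rz": 0, "claw": -0.6},
    {"x": 0, "y": -0.001, "z": 0.145, "rx": 0, "ry": 0, "rz": 0, "claw": -0.6},
  ],
)

```text
time: 10.22
tool_pos: [0.4247, 0.3425, 0.049]
tool_rot: [3.141, -0.001, 1.298]
contact_force: [-0.0, 0.0, 3.8]
opening: 0.0328
grip_force: 15.0
```

```bash
python3 -c "
from h import *
st();p=pose()[0];go([.4765,.0582,.195],[np.pi,0,1.2983])"
```

```text
t 10.22 pos [0.4247 0.3425 0.049 ] rpy [ 3.1407e+00 -9.0000e-04  1.2981e+00] F [-0.   0.   3.8] open 0.0328 grip 15.0 q [0.54 0.58 1.68 0.   0.87 0.81]
row xyz [-0.3463  0.1687 -0.1948] r [ 0.001 -0.001 -0.   ] dist rows 7.8 0.0
```

>>> step_arm(
  steps=[
    {"x": 0, "y": 0, "z": -0.04, "rx": 0, "ry": 0, "rz": 0, "claw": -0.6},
    {"x": 0, "y": 0, "z": -0.09, "rx": 0, "ry": 0, "rz": 0, "claw": -0.6},
    {"x": 0, "y": 0, "z": -0.14, "rx": 0, "ry": 0, "rz": 0, "claw": -0.6},
    {"x": -0.02, "y": 0.01, "z": -0.18, "rx": 0, "ry": 0, "rz": 0, "claw": -0.6},
    {"x": -0.065, "y": 0.032, "z": -0.195, "rx": 0, "ry": 0, "rz": 0, "claw": -0.6},
    {"x": -0.11, "y": 0.054, "z": -0.195, "rx": 0, "ry": 0, "rz": 0, "claw": -0.6},
    {"x": -0.155, "y": 0.076, "z": -0.195, "rx": 0, "ry": 0, "rz": 0, "claw": -0.6},
    {"x": -0.2, "y": 0.098, "z": -0.195, "rx": 0, "ry": 0, "rz": 0, "claw": -0.6},
    {"x": -0.245, "y": 0.12, "z": -0.195, "rx": 0, "ry": 0, "rz": 0, "claw": -0.6},
    {"x": -0.29, "y": 0.142, "z": -0.195, "rx": 0, "ry": 0, "rz": 0, "claw": -0.6},
    {"x": -0.33, "y": 0.16, "z": -0.195, "rx": 0, "ry": 0, "rz": 0, "claw": -0.6},
    {"x": -0.346, "y": 0.169, "z": -0.195, "rx": 0, "ry": 0, "rz": 0, "claw": -0.6},
  ],
)

```text
time: 11.22
tool_pos: [0.4768, 0.0546, 0.1947]
tool_rot: [3.141, 0.001, 1.295]
contact_force: [-0.1, -0.8, 0.0]
opening: 0.0324
grip_force: 15.0
```

>>> step_arm(
  steps=[
    {"x": 0, "y": 0, "z": 0, "rx": 0, "ry": 0, "rz": 0, "claw": -0.6},
    {"x": 0, "y": 0, "z": 0, "rx": 0, "ry": 0, "rz": 0, "claw": -0.6},
    {"x": 0, "y": 0, "z": 0, "rx": 0, "ry": 0, "rz": 0, "claw": -0.6},
    {"x": 0, "y": 0, "z": 0, "rx": 0, "ry": 0, "rz": 0, "claw": -0.6},
  ],
)

```text
time: 11.55
tool_pos: [0.4763, 0.0593, 0.1946]
tool_rot: [-3.141, -0.0, 1.299]
contact_force: [-0.1, 0.1, -0.8]
opening: 0.0321
grip_force: 15.0
```

```bash
python3 - <<'E'
from h import *
from scipy.optimize import least_squares
st()
p,M,s=pose()
im,d=read_camera("wrist"); cv2.imwrite("pics/w4.png",im); P=pts("wrist",d,np.ones(d.shape,bool)); m=d>0; C=im[m].astype(int)
c=np.array([.527,.1126]); y=-.2725; X=np.array([np.cos(y),np.sin(y)]);Y=np.array([-X[1],X[0]])
L=np.c_[(P[:,:2]-c)@X,(P[:,:2]-c)@Y,P[:,2]]
w=(C.min(1)>110)&(abs(L[:,2]-.038)<.004)
for n,a in(("div12",.045),("div23",0),("div34",-.045)):
    k=L[w&(abs(L[:,1]-a)<.008)&(L[:,0]>-.05)&(L[:,0]<-.018)]
    if len(k): print(n,len(k),k.mean(0).round(4),k.min(0).round(4),k.max(0).round(4))
k=L[w&(abs(L[:,0]+.0115)<.008)&(L[:,1]>-.04)&(L[:,1]<.08)]; print("divx",len(k),k.mean(0).round(4),k.min(0).round(4),k.max(0).round(4),np.polyfit(k[:,1],k[:,0],1))
u,v=np.meshgrid(range(640),range(400)); u=u[m];v=v[m]
k=(v>195)&(v<262)&(abs(u-320)<35)&(L[:,2]>.146)&(L[:,2]<.206)
q=L[k,:2]; f=least_squares(lambda a:np.hypot(*(q-a).T)-.0165,np.median(q,0)-[0,.012],loss="soft_l1",f_scale=.001)
print("held",k.sum(),f.x.round(4),"TCP local",((p[:2]-c)@X).round(4),((p[:2]-c)@Y).round(4))
for a in(.0675,.0225,-.0225):
  k=(L[:,2]>.064)&(L[:,2]<.078)&(np.hypot(L[:,0]+.034,L[:,1]-a)<.02)
  q=L[k,:2]; 
  if len(q)>8: f=least_squares(lambda a:np.hypot(*(q-a).T)-.0095,np.median(q,0),loss="soft_l1",f_scale=.001); print("cap",a,k.sum(),f.x.round(4), L[(L[:,2]>.08)&(np.hypot(L[:,0]+.034,L[:,1]-a)<.02),2].max())
E
```

```text
t 11.55 pos [0.4763 0.0593 0.1946] rpy [-3.1413e+00 -1.0000e-04  1.2995e+00] F [-0.1  0.1 -0.8] open 0.0321 grip 15.0 q [-0.04  0.29  1.69  0.    1.16  0.24]
div12 152 [-0.0338  0.0468  0.038 ] [-0.0496  0.0455  0.0358] [-0.018   0.0482  0.0401]
div23 158 [-0.0338  0.0012  0.0382] [-0.05   -0.0075  0.0342] [-0.0182  0.0032  0.0418]
div34 140 [-0.034  -0.0429  0.0378] [-0.0497 -0.0444  0.0344] [-0.0184 -0.0415  0.04  ]
divx 574 [-0.0125  0.0242  0.038 ] [-0.0192 -0.0395  0.0343] [-0.0096  0.08    0.0404] [-0.00490709 -0.012365  ]
held 3225 [-0.0349 -0.065 ] TCP local -0.0345 -0.065
cap 0.0675 61 [-0.0341  0.0704] 0.09789405530067047
cap -0.0225 27 [-0.0339 -0.0223] 0.30543542506527815
```

View pics/w4.png

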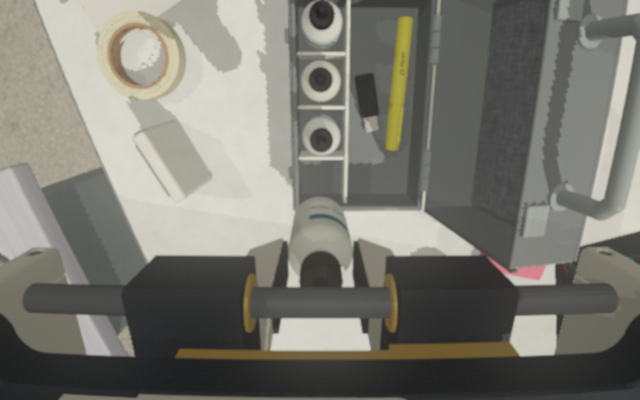

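The wrist picture shows cells 1 to 3 filled and upright at (320,20), (320,80) and (320,135), with the held bottle ready over cell 4.

>>> step_arm(
  steps=[
    {"x": -0.0005, "y": 0.0005, "z": 0.04, "rx": 0, "ry": 0, "rz": 0, "claw": -0.6},
    {"x": -0.0005, "y": 0.0005, "z": 0.085, "rx": 0, "ry": 0, "rz": 0, "claw": -0.6},
    {"x": -0.0005, "y": 0.0005, "z": 0.12, "rx": 0, "ry": 0, "rz": 0, "claw": -0.6},
    {"x": -0.0005, "y": 0.0005, "z": 0.14, "rx": 0, "ry": 0, "rz": 0, "claw": -0.6},
    {"x": -0.0005, "y": 0.0005, "z": 0.155, "rx": 0, "ry": 0, "rz": 0, "claw": -0.6},
    {"x": -0.0005, "y": 0.0005, "z": 0.168, "rx": 0, "ry": 0, "rz": 0, "claw": -0.6},
    {"x": -0.0005, "y": 0.0005, "z": 0.178, "rx": 0, "ry": 0, "rz": 0, "claw": -0.6},
    {"x": -0.0005, "y": 0.0005, "z": 0.184, "rx": 0, "ry": 0, "rz": 0, "claw": -0.6},
    {"x": -0.0005, "y": 0.0005, "z": 0.187, "rx": 0, "ry": 0, "rz": 0, "claw": -0.6},
    {"x": -0.0005, "y": 0.0005, "z": 0.188, "rx": 0, "ry": 0, "rz": 0, "claw": -0.6},
    {"x": -0.0005, "y": 0.0005, "z": 0.188, "rx": 0, "ry": 0, "rz": 0, "claw": -0.6},
  ],
)

```text
time: 12.52
tool_pos: [0.4771, 0.0577, 0.0539]
tool_rot: [3.141, -0.0, 1.298]
contact_force: [0.5, -0.2, -0.2]
opening: 0.0327
grip_force: 15.0
```

```bash
python3 -c "
from h import *
st()"
```

```text
t 12.52 pos [0.4771 0.0577 0.0539] rpy [ 3.1408e+00 -1.0000e-04  1.2981e+00] F [ 0.5 -0.2 -0.2] open 0.0327 grip 15.0 q [-0.04  0.48  1.86 -0.    0.79  0.23]
```

>>> step_arm(
  steps=[
    {"x": 0, "y": 0, "z": 0.001, "rx": 0, "ry": 0, "rz": 0, "claw": -0.6},
    {"x": 0, "y": 0, "z": 0.0015, "rx": 0, "ry": 0, "rz": 0, "claw": -0.6},
    {"x": 0, "y": 0, "z": 0.0015, "rx": 0, "ry": 0, "rz": 0, "claw": -0.2},
    {"x": 0, "y": 0, "z": 0.0015, "rx": 0, "ry": 0, "rz": 0, "claw": 0},
    {"x": 0, "y": 0, "z": 0.0015, "rx": 0, "ry": 0, "rz": 0, "claw": 0.2},
    {"x": 0, "y": 0, "z": 0.0015, "rx": 0, "ry": 0, "rz": 0, "claw": 0.2},
    {"x": 0, "y": 0, "z": -0.02, "rx": 0, "ry": 0, "rz": 0, "claw": 0.2},
    {"x": 0, "y": 0, "z": -0.06, "rx": 0, "ry": 0, "rz": 0, "claw": 0.2},
    {"x": 0, "y": 0, "z": -0.11, "rx": 0, "ry": 0, "rz": 0, "claw": 0.2},
    {"x": 0, "y": 0, "z": -0.16, "rx": 0, "ry": 0, "rz": 0, "claw": 0.2},
    {"x": 0, "y": 0, "z": -0.21, "rx": 0, "ry": 0, "rz": 0, "claw": 0.2},
    {"x": 0, "y": 0, "z": -0.26, "rx": 0, "ry": 0, "rz": 0, "claw": 0.2},
  ],
)

```text
time: 13.52
tool_pos: [0.4763, 0.0577, 0.2505]
tool_rot: [3.142, 0.0, 1.298]
contact_force: [1.4, -0.1, 0.3]
opening: 0.0548
grip_force: 0.0
```

>>> step_arm(
  steps=[
    {"x": 0.05, "y": 0, "z": -0.06, "rx": 0, "ry": 0, "rz": 0, "claw": 0.2},
    {"x": 0.1, "y": 0.05, "z": -0.06, "rx": 0, "ry": 0, "rz": 0, "claw": 0.2},
    {"x": 0.1, "y": 0.08, "z": -0.06, "rx": 0, "ry": 0, "rz": 0, "claw": 0.2},
    {"x": 0.1, "y": 0.08, "z": -0.06, "rx": 0, "ry": 0, "rz": 0, "claw": 0.2},
    {"x": 0.1, "y": 0.08, "z": -0.06, "rx": 0, "ry": 0, "rz": 0, "claw": 0.2},
    {"x": 0.1, "y": 0.08, "z": -0.06, "rx": 0, "ry": 0, "rz": 0, "claw": 0.2},
  ],
)

```text
time: 14.02
tool_pos: [0.554, 0.1135, 0.2926]
tool_rot: [-3.139, 0.001, 1.298]
contact_force: [-0.6, 0.4, -0.2]
opening: 0.055
grip_force: 0.0
```

```bash
python3 - <<'E'
from h import *
from scipy.optimize import least_squares
st()
p,M,s=pose()
im,d=read_camera("wrist"); cv2.imwrite("pics/w5.png",im)
c=np.array([.5275,.1143]); y=-.2725; X=np.array([np.cos(y),np.sin(y)]);Y=np.array([-X[1],X[0]])
m=d>0; P=pts("wrist",d,m); L=np.c_[(P[:,:2]-c)@X,(P[:,:2]-c)@Y,P[:,2]]
for a in(.0675,.0225,-.0225,-.0675):
  n=np.hypot(L[:,0]+.034,L[:,1]-a)<.02
  q=L[(L[:,2]>.064)&(L[:,2]<.078)&n,:2]
  t=L[n&(L[:,2]>.083)&(L[:,2]<.11)]
  if len(t): print("cell",a,"tip",len(t),t.mean(0).round(4),t[:,2].max().round(4))
  if len(q)>8: f=least_squares(lambda b:np.hypot(*(q-b).T)-.0095,np.median(q,0),loss="soft_l1",f_scale=.001); print("  cap",len(q),f.x.round(4))
k=L[(L[:,2]>.188)&(L[:,2]<.215)&(abs(L[:,0]-.115)<.03)&(abs(L[:,1])<.035)]
print("bar",len(k)); 
if len(k): print(np.percentile(k,[2,50,98],axis=0).round(4),np.polyfit(k[:,1],k[:,0],1))
for q in nets.landmark_of("wrist","lid_bar")[:2]: print(q["conf"],np.round(q["pixel"]),px("wrist",*q["pixel"],.1975).round(4))
print("pred bar",c+.1148*X)
b=np.r_[c+.1148*X,.1925]
go([b[0],b[1],.29],[np.pi,0,np.pi/2+y]);go([b[0],b[1],.1925-.019],[np.pi,0,np.pi/2+y])
E
```

```text
t 14.02 pos [0.554  0.1135 0.2926] rpy [-3.1393e+00  1.0000e-03  1.2979e+00] F [-0.6  0.4 -0.2] open 0.055 grip 0.0 q [ 0.07  0.38  1.29 -0.    1.48  0.34]
cell 0.0675 tip 132 [-0.0328  0.0676  0.0868] 0.0981
  cap 22 [-0.0343  0.0675]
cell 0.0225 tip 131 [-0.034   0.0223  0.0866] 0.0978
  cap 28 [-0.0233  0.0334]
cell -0.0225 tip 119 [-0.0331 -0.0233  0.0867] 0.0992
  cap 39 [-0.0261 -0.0102]
cell -0.0675 tip 113 [-0.0329 -0.066   0.0871] 0.0985
  cap 53 [-0.0341 -0.068 ]
bar 1148
[[ 0.1095 -0.0336  0.1931]
 [ 0.1131  0.0017  0.1976]
 [ 0.1189  0.0336  0.1995]] [-0.00365029  0.11338751]
0.75 [206. 434.] [0.6375 0.0853 0.1975]
pred bar [0.638064   0.08340272]
row xyz [-0.0081  0.119   0.0046] r [-0.001  0.001 -0.001] dist rows 2.1 0.0
row xyz [-0.008   0.1192  0.1599] r [-0.001  0.001 -0.001] dist rows 3.6 0.0
```

View pics/w5.png

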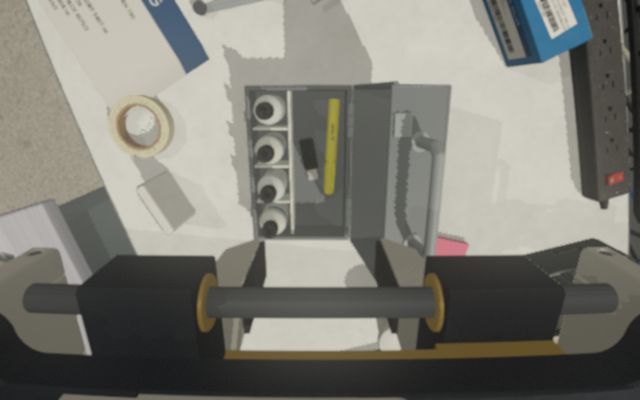

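The wrist picture shows all four bottles in their cells, column 270, rows 105 to 225. The bar runs at column 436, rows 140 to 250.

>>> step_arm(
  squeeze=20,
  steps=[
    {"x": -0.004, "y": 0.05, "z": 0, "rx": 0, "ry": 0, "rz": 0, "claw": 0},
    {"x": -0.008, "y": 0.1, "z": 0, "rx": 0, "ry": 0, "rz": 0, "claw": 0},
    {"x": -0.008, "y": 0.118, "z": 0, "rx": 0, "ry": 0, "rz": 0, "claw": 0},
    {"x": -0.008, "y": 0.118, "z": 0.02, "rx": 0, "ry": 0, "rz": 0, "claw": 0},
    {"x": -0.008, "y": 0.118, "z": 0.06, "rx": 0, "ry": 0, "rz": 0, "claw": 0},
    {"x": -0.008, "y": 0.118, "z": 0.1, "rx": 0, "ry": 0, "rz": 0, "claw": 0},
    {"x": -0.008, "y": 0.118, "z": 0.13, "rx": 0, "ry": 0, "rz": 0, "claw": 0},
    {"x": -0.008, "y": 0.118, "z": 0.15, "rx": 0, "ry": 0, "rz": 0, "claw": 0},
    {"x": -0.008, "y": 0.118, "z": 0.158, "rx": 0, "ry": 0, "rz": 0, "claw": 0},
    {"x": -0.008, "y": 0.118, "z": 0.158, "rx": 0, "ry": 0, "rz": 0, "claw": 0},
    {"x": -0.008, "y": 0.118, "z": 0.158, "rx": 0, "ry": 0, "rz": 0, "claw": 0},
  ],
)

```text
time: 15.03
tool_pos: [0.6385, 0.0839, 0.1763]
tool_rot: [3.14, -0.0, 1.298]
contact_force: [0.1, -0.6, 0.2]
opening: 0.0459
grip_force: 0.0
```

```bash
python3 -c "
from h import *
st()
c=np.array([.5275,.1143]); y=-.2725; X=np.array([np.cos(y),np.sin(y)]);Y=np.array([-X[1],X[0]])
p=pose()[0]; print((p[:2]-c)@X,(p[:2]-c)@Y)"
```

```text
t 15.03 pos [0.6385 0.0839 0.1763] rpy [ 3.1403e+00 -3.0000e-04  1.2977e+00] F [ 0.1 -0.6  0.2] open 0.0459 grip 0.0 q [ 0.01  0.6   1.24 -0.    1.3   0.28]
0.11510238091233307 0.0006141024253816345
```

>>> step_arm(
  squeeze=20,
  steps=[
    {"x": 0, "y": 0, "z": 0.001, "rx": 0, "ry": 0, "rz": 0, "claw": -0.4},
    {"x": 0, "y": 0, "z": 0.001, "rx": 0, "ry": 0, "rz": 0, "claw": -0.7},
    {"x": 0, "y": 0, "z": 0.001, "rx": 0, "ry": 0, "rz": 0, "claw": -1},
    {"x": 0, "y": 0, "z": 0.001, "rx": 0, "ry": 0, "rz": 0, "claw": -1},
    {"x": 0, "y": 0, "z": 0.001, "rx": 0, "ry": 0, "rz": 0, "claw": -1},
    {"x": 0, "y": 0, "z": 0.001, "rx": 0, "ry": 0, "rz": 0, "claw": -1},
  ],
)

```text
time: 15.53
tool_pos: [0.6385, 0.0841, 0.1745]
tool_rot: [3.141, 0.0, 1.298]
contact_force: [0.7, -1.3, 0.5]
opening: 0.0104
grip_force: 0.0
```

```bash
cat > arc.py <<'E'
from h import *
c=np.array([.5275,.1143]); y=-.2725; X=np.array([np.cos(y),np.sin(y)]);Y=np.array([-X[1],X[0]])
def local():
    p,M,s=pose(); return p,M,(p[:2]-c)@X,(p[:2]-c)@Y
if __name__=="__main__":
    st(); p,M,lx,ly=local(); print("local",lx,ly)
    # grip point in tool frame at (0,0,-g); lid frame pos by q
    bar=lambda q:np.array([-(.153*np.cos(q)-.028*np.sin(q)),.153*np.sin(q)+.028*np.cos(q)])  # rearward, up from hinge
    q0=1.75; b0=bar(q0); g=p[2]-(.047+b0[1]); print("g",g)   # tcp relative to bar (negative: below)
    r=M@np.r_[1,0,0]; print("tool x",r, "Y",Y)
    for q in np.linspace(1.75,1.05,13):
        db=bar(q)-b0; th=(1.75-q)*.6   # tool tilt forward: top leans to front
        # tool axis up vector after tilt: rotate about Y so top goes toward -X
        tcp=np.array([-np.sin(th)*g, np.cos(th)*g])  # (rear,up) of tcp rel bar ; g<0 
        dt=db+tcp-np.array([0,g])
        W=np.r_[X*dt[0],dt[1]]; t=M.T@W/.75
        rv=M.T@np.r_[Y*(-th),0]/(np.pi/4)
        print(round(q,3),t.round(4),rv.round(4))
E
python3 arc.py
```

```text
t 15.53 pos [0.6385 0.0841 0.1745] rpy [3.1414 0.     1.298 ] F [ 0.7 -1.3  0.5] open 0.0104 grip 0.0 q [ 0.01  0.6   1.24 -0.    1.3   0.28]
local 0.11501463178344606 0.0008116634875923422
g -0.01802870408736751
tool x [ 2.69395626e-01  9.63029593e-01 -4.84868309e-06] Y [0.26914003 0.96310106]
1.75 [0. 0. 0.] [0. 0. 0.]
1.692 [-0.     -0.0106 -0.0039] [-0.0446  0.      0.    ]
1.633 [-0.     -0.0214 -0.0073] [-0.0891  0.      0.    ]
1.575 [-0.     -0.0324 -0.0099] [-0.1337  0.      0.    ]
1.517 [-0.     -0.0435 -0.0119] [-0.1783  0.      0.    ]
1.458 [-0.     -0.0547 -0.0132] [-2.228e-01  1.000e-04  0.000e+00]
1.4 [-0.     -0.066  -0.0138] [-2.674e-01  1.000e-04  0.000e+00]
1.342 [-0.     -0.0772 -0.0138] [-3.119e-01  1.000e-04  0.000e+00]
1.283 [-0.     -0.0885 -0.0131] [-3.565e-01  1.000e-04  0.000e+00]
1.225 [-0.     -0.0997 -0.0117] [-4.011e-01  1.000e-04  0.000e+00]
1.167 [-0.     -0.1107 -0.0097] [-4.456e-01  1.000e-04  0.000e+00]
1.108 [-0.     -0.1217 -0.0069] [-4.902e-01  1.000e-04  0.000e+00]
1.05 [-0.     -0.1324 -0.0036] [-5.348e-01  1.000e-04  0.000e+00]
```

>>> step_arm(
  squeeze=25,
  steps=[
    {"x": 0, "y": 0, "z": 0, "rx": 0, "ry": 0, "rz": 0, "claw": -1},
    {"x": 0, "y": 0, "z": 0, "rx": 0, "ry": 0, "rz": 0, "claw": -1},
    {"x": 0, "y": 0, "z": 0, "rx": 0, "ry": 0, "rz": 0, "claw": -1},
  ],
)

```text
time: 15.78
tool_pos: [0.6385, 0.0841, 0.1745]
tool_rot: [3.141, 0.0, 1.298]
contact_force: [-0.6, -0.2, 1.4]
opening: 0.0095
grip_force: 25.0
```

>>> step_arm(
  steps=[
    {"x": 0, "y": -0.005, "z": -0.002, "rx": -0.02, "ry": 0, "rz": 0, "claw": -1},
    {"x": 0, "y": -0.0106, "z": -0.0039, "rx": -0.045, "ry": 0, "rz": 0, "claw": -1},
    {"x": 0, "y": -0.016, "z": -0.0057, "rx": -0.067, "ry": 0, "rz": 0, "claw": -1},
    {"x": 0, "y": -0.0214, "z": -0.0073, "rx": -0.089, "ry": 0, "rz": 0, "claw": -1},
    {"x": 0, "y": -0.027, "z": -0.0087, "rx": -0.111, "ry": 0, "rz": 0, "claw": -1},
    {"x": 0, "y": -0.0324, "z": -0.0099, "rx": -0.134, "ry": 0, "rz": 0, "claw": -1},
    {"x": 0, "y": -0.038, "z": -0.011, "rx": -0.156, "ry": 0, "rz": 0, "claw": -1},
    {"x": 0, "y": -0.0435, "z": -0.0119, "rx": -0.178, "ry": 0, "rz": 0, "claw": -1},
    {"x": 0, "y": -0.049, "z": -0.0126, "rx": -0.2, "ry": 0, "rz": 0, "claw": -1},
    {"x": 0, "y": -0.0547, "z": -0.0132, "rx": -0.223, "ry": 0, "rz": 0, "claw": -1},
    {"x": 0, "y": -0.0547, "z": -0.0132, "rx": -0.223, "ry": 0, "rz": 0, "claw": -1},
    {"x": 0, "y": -0.0547, "z": -0.0132, "rx": -0.223, "ry": 0, "rz": 0, "claw": -1},
  ],
)

```text
time: 16.78
tool_pos: [0.5988, 0.0951, 0.1847]
tool_rot: [2.965, 0.0, 1.298]
contact_force: [1.9, -1.1, -0.6]
opening: 0.0092
grip_force: 25.0
```

```bash
cat > q.py <<'E'
from arc import *
from scipy.optimize import brentq
st(); p,M,lx,ly=local(); g=.018
b=p-M[:,2]*g; bx=(b[:2]-c)@X-.060; bz=b[2]-.047
ang=np.arctan2(bz,-bx)-np.arctan2(.028,.153); print("bar rel hinge rear,up",bx.round(4),bz.round(4),"r",np.hypot(bx,bz).round(4),"q est",ang.round(4),"Flocal x",np.array(robot.observe()["contact_force"])[:2]@X)
E
python3 q.py
```

```text
t 16.78 pos [0.5988 0.0951 0.1847] rpy [2.9655e+00 2.0000e-04 1.2984e+00] F [ 1.9 -1.1 -0.6] open 0.0092 grip 25.0 q [ 0.06  0.44  1.51 -0.07  1.03  0.36]
bar rel hinge rear,up 0.0107 0.1554 r 0.1558 q est 1.4585 Flocal x 2.0954854288928306
```

```bash
cat > arc2.py <<'E'
from arc import *
import sys
q0,q1,n=float(sys.argv[1]),float(sys.argv[2]),int(sys.argv[3]); p,M,lx,ly=local(); g=.018
bar=lambda q:np.array([-(.153*np.cos(q)-.028*np.sin(q)),.153*np.sin(q)+.028*np.cos(q)])
for q in np.linspace(q0,q1,n+1)[1:]:
    th=(q0-q)*.6; R=Ro.from_rotvec(np.r_[Y*-th,0]).as_matrix()
    db=bar(q)-bar(q0); W=np.r_[X*db[0],db[1]]+(R@M)[:,2]*g-M[:,2]*g
    print(round(q,3),(M.T@W/.75).round(4),(M.T@np.r_[Y*-th,0]/(np.pi/4)).round(4))
E
python3 arc2.py 1.4585 1.05 12
```

```text
1.424 [ 0.     -0.0064 -0.0016] [-0.026 -0.     0.   ]
1.39 [ 0.     -0.0128 -0.003 ] [-0.052 -0.     0.   ]
1.356 [ 0.     -0.0193 -0.0041] [-0.078 -0.     0.   ]
1.322 [ 0.     -0.0258 -0.005 ] [-0.104 -0.     0.   ]
1.288 [ 0.     -0.0324 -0.0057] [-0.13 -0.    0.  ]
1.254 [ 0.     -0.0389 -0.0062] [-0.156 -0.     0.   ]
1.22 [ 0.     -0.0455 -0.0064] [-0.182 -0.     0.   ]
1.186 [ 0.     -0.0521 -0.0064] [-0.208 -0.     0.   ]
1.152 [ 0.     -0.0586 -0.0062] [-0.2341 -0.      0.    ]
1.118 [ 0.     -0.0652 -0.0057] [-0.2601 -0.      0.    ]
1.084 [ 0.     -0.0717 -0.005 ] [-0.2861 -0.      0.    ]
1.05 [ 0.     -0.0782 -0.0041] [-0.3121 -0.      0.    ]
```

>>> step_arm(
  steps=[
    {"x": 0, "y": -0.0064, "z": -0.0016, "rx": -0.026, "ry": 0, "rz": 0, "claw": -1},
    {"x": 0, "y": -0.0128, "z": -0.003, "rx": -0.052, "ry": 0, "rz": 0, "claw": -1},
    {"x": 0, "y": -0.0193, "z": -0.0041, "rx": -0.078, "ry": 0, "rz": 0, "claw": -1},
    {"x": 0, "y": -0.0258, "z": -0.005, "rx": -0.104, "ry": 0, "rz": 0, "claw": -1},
    {"x": 0, "y": -0.0324, "z": -0.0057, "rx": -0.13, "ry": 0, "rz": 0, "claw": -1},
    {"x": 0, "y": -0.0389, "z": -0.0062, "rx": -0.156, "ry": 0, "rz": 0, "claw": -1},
    {"x": 0, "y": -0.0455, "z": -0.0064, "rx": -0.182, "ry": 0, "rz": 0, "claw": -1},
    {"x": 0, "y": -0.0521, "z": -0.0064, "rx": -0.208, "ry": 0, "rz": 0, "claw": -1},
    {"x": 0, "y": -0.0586, "z": -0.0062, "rx": -0.234, "ry": 0, "rz": 0, "claw": -1},
    {"x": 0, "y": -0.0652, "z": -0.0057, "rx": -0.26, "ry": 0, "rz": 0, "claw": -1},
    {"x": 0, "y": -0.0717, "z": -0.005, "rx": -0.286, "ry": 0, "rz": 0, "claw": -1},
    {"x": 0, "y": -0.0782, "z": -0.0041, "rx": -0.312, "ry": 0, "rz": 0, "claw": -1},
  ],
)

```text
time: 17.78
tool_pos: [0.5432, 0.1106, 0.1776]
tool_rot: [2.719, 0.0, 1.298]
contact_force: [0.6, -3.6, 1.2]
opening: 0.009
grip_force: 25.0
```

>>> step_arm(
  steps=[
    {"x": 0, "y": 0, "z": 0, "rx": 0, "ry": 0, "rz": 0, "claw": -1},
    {"x": 0, "y": 0, "z": 0, "rx": 0, "ry": 0, "rz": 0, "claw": -1},
    {"x": 0, "y": 0, "z": 0, "rx": 0, "ry": 0, "rz": 0, "claw": -1},
    {"x": 0, "y": 0, "z": 0, "rx": 0, "ry": 0, "rz": 0, "claw": -1},
    {"x": 0, "y": 0, "z": 0, "rx": 0, "ry": 0, "rz": 0, "claw": -1},
    {"x": 0, "y": 0, "z": 0, "rx": 0, "ry": 0, "rz": 0, "claw": -1},
  ],
)

```text
time: 18.28
tool_pos: [0.5432, 0.1106, 0.1773]
tool_rot: [2.721, 0.0, 1.298]
contact_force: [-1.6, -3.8, 5.2]
opening: 0.0095
grip_force: 25.0
```

```bash
python3 - <<'E'
import runpy; runpy.run_path("q.py")
from h import *
im,d=read_camera("scene"); cv2.imwrite("pics/s2.png",cv2.resize(im[60:300,210:450],None,fx=2.5,fy=2.5,interpolation=2))
E
```

```text
t 18.28 pos [0.5432 0.1106 0.1773] rpy [2.7210e+00 1.0000e-04 1.2976e+00] F [-1.6 -3.8  5.2] open 0.0095 grip 25.0 q [ 0.16  0.28  1.85 -0.29  0.64  0.64]
bar rel hinge rear,up -0.0512 0.1468 r 0.1555 q est 1.054 Flocal x -0.5707868323611338
```

View pics/s2.png

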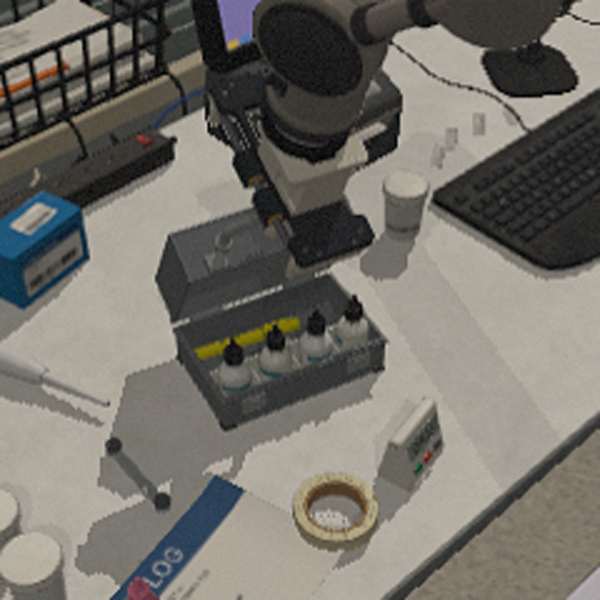

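The scene picture shows all four bottles upright in the case (crop 235 to 355, rows 320 to 380). The lid is held short of upright, and the stay and cup have not moved. The estimated lid angle is 1.054 with a 25 N grip, so I'm handing in.

```bash
python3 -c "
from h import *
print(robot.hand_in())"
```

```text
the job is handed in; nothing more can be done
None
```

I handed the job in at about 18 s. Both loose bottles are upright in cells 2 and 4, and the lid is held still by its bar at about 1.05 rad (worked out from the arm's position) with a 25 N grip. The hand-in returned no verdict.

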